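# Line up the bonding consumables by height

## Robot

A 6-joint arm with a two-finger parallel gripper is mounted at the origin on the work surface; the furniture and walls round the work are solid. World frame = base frame: x ahead of the robot, y to its left, z up, the work surface at z = 0. Lengths are in m, angles in rad, forces in N, time in s.
With the tool pointing down it reaches from about 0.35 to 0.95 m from the base axis. Payload 17.4 kg.
Tool frame: the origin (TCP) lies on the centre line of the jaws, within the pads' length; the fingertips stand 22 mm ahead of it and the grasp point (between the pads) lies 3 mm ahead of it (manip.tip_reach is the distance from the TCP to the fingertips, in m); x points along the fingers, z is the direction in which the jaws open and shut, and the axes are right-handed (so a half turn about x gives the same grasp; the last joint's range is limited). The gripper opens to 93 mm and grips with 3 to 60 N. Pads are 15 mm wide; open, the fingers measure 128 mm over their backs; the gripper's body (75 mm by 188 mm) begins 65 mm behind the grasp point.
Start: joints at [1.146, 0.116, 1.442, -0, 1.584, -0.038], TCP at [0.255, 0.625, 0.241] pointing down, gripper open.
Joint ranges: [-2.83, 2.83], [-0.83, 2.19], [0.07, 2.5], [-1.14, 4.28], [0.01, 3], [-2.97, 2.97]. Speed limits (rad/s): [1.89, 1.89, 2.22, 3.14, 3.14, 3.14].

## Interface

Orientations are given as a unit quaternion [w, x, y, z].
In Python, from station import manip gives the robot as it stands.
- The arm moves only by the tool servo_tool, never from a script. Its argument "plan" is a list of rows, each a list of 7 numbers: the gripper command: -1 is fully open, 1 is shut, values between are in proportion, then the shift along the world's x, y, z each as a share of 0.5 m, from -1 to 1, then the turn, a rotation vector about the world's x, y, z each as a share of 180 degrees, from -1 to 1. A call has exactly 8 rows; each row shifts and turns the pose as measured when the row begins; what a row does not reach is not made up. A row lasts 1/8 s, in which the tool goes at most 62.5 mm and 10.7 degrees, less where a joint would pass 70% of its speed; a pose out of reach is approached as far as the arm can. A call with a number of a shift or a turn outside -1 to 1 is refused whole. A call with a gripper value outside its range is refused whole. The fingers move at their own pace and stop on an object; the grip force is fixed at half the most. Time passes only in rows, so rows that do not move let the fingers close, or fill a call up. It gives the time, the measured TCP pose, the force and the opening at its end, in the units of the state.
- manip.observe(): the state, without advancing time (a new reading comes with each control period).
- manip.read_camera(name): name is "scene" or "top" or "wrist"; returns the picture (400x640x3 uint8, red, green, blue); there is no depth.
- manip.get_calibration(name): a dict with "mtx" (3x3 intrinsics, pixels), "rvec" (rotation vector, rad) and "tvec" (3), from world to camera coordinates, as OpenCV has them. Camera axes: x right, y down, z forward; pixel columns grow to the right and rows downward; lengths in m; the calibration is good to about 2 mm. A picture is of the moment at which its call begins: read the wrist's pose just before it. get_calibration takes no time and is no camera call; for the wrist camera it gives the pose at the moment of the call.
- manip.sign_off(): hands the job in, once; it reports no verdict.
The state is a dict: "time": time; "qpos": joint angles; "joint_velocities": joint speeds; "joint_torque": joint torques, N m; "tool_pos": TCP position; "tcp_rot": TCP orientation; "force": force on the tool from outside, world axes, zero at the start; "ft_torque": the same for the moment, N m; "opening": finger opening in m.
Only numpy, scipy, OpenCV 4.12 (cv2) and the standard library are available. Lean on these libraries where they do the work, as an engineer would, in place of code of your own. Each camera call takes 0.05 s, during which the arm holds its last target. There are 200 camera calls.

## Task

Set the four containers standing on the table upright on the strip of coloured pads, one centred on each pad, so that their heights fall step by step along the row from the tallest on the red end pad to the shortest on the black end pad. Keep each container upright as you carry it, and leave the eraser and the flat chip box that lie among them where they are.

Things in the scene. Friction and masses are not known exactly. Their poses are not given: they have to be found in the camera images.
- dropper_bottle: White round dropper bottle with a red nozzle, 105 mm tall, the tallest of the four: body 36 mm across up to 70 mm, red collar 18 mm across up to 84 mm, then a thin nozzle to 105 mm. Grip the body. Origin: centre of its underside; z up. Loose, stands upright on the table at the start.
- white_jar: White jar with a white cap, 60 mm across, 75 mm tall, second tallest. Origin: centre of its underside; z up. Loose, stands upright on the table at the start.
- orange_jar: Orange jar with a black cap, 48 mm across, 50 mm tall, third tallest. Origin: centre of its underside; z up. Loose, stands upright on the table at the start.
- blue_jar: Low white pot with a blue cap, 42 mm across, 34 mm tall, the shortest. Origin: centre of its underside; z up. Loose, stands upright on the table at the start.
- pad_red: Red round rubber pad, 68 mm across and 2 mm thick, lying on the fixed aluminium strip (372 x 80 x 6 mm); always at one end of the row: the tall end. Either end may be red. The pad's top is 8 mm above the table. Origin: centre of its underside, 6 mm above the table; z up. Fixed. Pads stand 95 mm apart in one straight row; the row's place and direction vary.
- pad_green: Green round rubber pad, 68 mm across and 2 mm thick, lying on the fixed aluminium strip (372 x 80 x 6 mm); one of the two middle pads; which of green and yellow is beside the red pad varies. The pad's top is 8 mm above the table. Origin: centre of its underside, 6 mm above the table; z up. Fixed. Pads stand 95 mm apart in one straight row; the row's place and direction vary.
- pad_yellow: Yellow round rubber pad, 68 mm across and 2 mm thick, lying on the fixed aluminium strip (372 x 80 x 6 mm); one of the two middle pads; which of green and yellow is beside the red pad varies. The pad's top is 8 mm above the table. Origin: centre of its underside, 6 mm above the table; z up. Fixed. Pads stand 95 mm apart in one straight row; the row's place and direction vary.
- pad_black: Black round rubber pad, 68 mm across and 2 mm thick, lying on the fixed aluminium strip (372 x 80 x 6 mm); always at the other end of the row from the red one: the short end. The pad's top is 8 mm above the table. Origin: centre of its underside, 6 mm above the table; z up. Fixed. Pads stand 95 mm apart in one straight row; the row's place and direction vary.
- eraser: Blue and white eraser, 23 x 44 x 12 mm (x, y, z), lying loose between two of the containers; a bystander. Origin: centre of its underside.
- chip_box: Flat black box under a pale grey lid (pale grey seen from above), 50 x 50 x 14 mm, lying loose in front of the containers; a bystander. Origin: centre of its underside.
Mind the look-alikes: they are no part of the job. What is shaped like the white_jar but pink or turquoise is not meant.

How it is judged:
By the outcome, as a careful person would: the job done as asked, in the order asked, and still so for the second after the job is handed in, with the robot touching nothing.
It also fails if it takes over 109 s, if anything falls off the work surface, if the arm or the gripper's body presses on something with over 40 N, if the wrist force passes 120 N, or if a joint passes its speed limit or range.

## Working session

There is one attempt and no reset: what is moved stays moved. The work goes in short steps, Python scripts to look and compute and a tool call to move; the robot and the scene stay as the last step left them, time stands still between calls to the robot, and variables do not carry over. Pictures are saved under pics/ and viewed, about 12 in all and at most 16, crops included, and the job is handed in when it is done.

Besides the shell and the picture viewer there is one more tool, called after ">>>" in YAML: its name, and indented under it one key for each argument. servo_tool: Moves the arm, as the interface text tells. Shift numbers are shares of 0.5 m and turn numbers shares of 180 degrees, none past 1 either way. Its arguments: {"type":"object","properties":{"plan":{"type":"array","items":{"type":"array","items":{"type":"number"}}}},"required":["plan"]}

```bash
mkdir -p pics; ls
cat > h.py <<'E'
import numpy as np, cv2
from station import manip
def snap(n,f):
    c=manip.get_calibration(n); im=manip.read_camera(n); cv2.imwrite(f'pics/{f}.png',im[:,:,::-1]); np.savez(f'pics/{f}.npz',**{k:np.array(c[k]) for k in('mtx','rvec','tvec')}); return im,c
def back(c,u,v,z):
    R=cv2.Rodrigues(np.array(c['rvec'],float))[0]; t=np.array(c['tvec'],float).ravel(); K=np.array(c['mtx'])
    d=R.T@np.linalg.inv(K)@np.array([u,v,1.]); o=-R.T@t
    return o+d*(z-o[2])/d[2]
def proj(c,P):
    return cv2.projectPoints(np.array(P,float).reshape(-1,1,3),np.array(c['rvec'],float),np.array(c['tvec'],float),np.array(c['mtx']),None)[0].reshape(-1,2)
E
python3 - <<'E'
from h import *
for n in('top','scene'):
    im,c=snap(n,n+'0'); R=cv2.Rodrigues(np.array(c['rvec'],float))[0]; print(n,-R.T@np.array(c['tvec']).ravel(),c['mtx'])
print(manip.observe())
E
```

```text
pics
top [0.23959091 0.06742876 1.12160522] [[370.3311162    0.         316.05850617]
 [  0.         370.3311162  204.96200202]
 [  0.           0.           1.        ]]
scene [-0.45009956  0.72391996  1.00755978] [[492.53776129   0.         321.84565181]
 [  0.         492.53776129 191.22435474]
 [  0.           0.           1.        ]]
{'time': 0.1, 'qpos': array([ 1.14620772e+00,  1.16389601e-01,  1.44218218e+00, -8.34448262e-06,
        1.58399640e+00, -3.78142765e-02]), 'joint_velocities': array([-0.00024926, -0.00169602, -0.00059759,  0.00088383,  0.00047793,
        0.00091845]), 'joint_torque': array([ 1.53085814e-03, -7.22903109e+01, -6.23856282e+01,  7.81949144e-02,
        2.28002312e-02, -9.00022815e-05]), 'tool_pos': array([0.25456569, 0.62498497, 0.24002175]), 'tcp_rot': array([ 0.58647969, -0.39477138,  0.58706314,  0.39440335]), 'force': array([ 0.50620748, -0.41576624,  0.28726275]), 'ft_torque': array([-0.01573016, -0.02172195, -0.01676542]), 'opening': 0.09280180109372979}
```

View pics/top0.png

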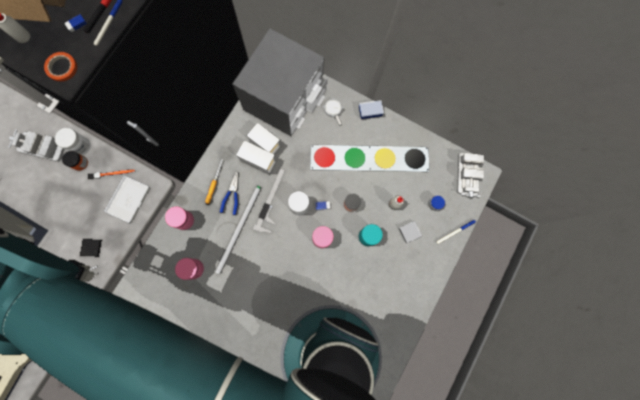

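View pics/scene0.png

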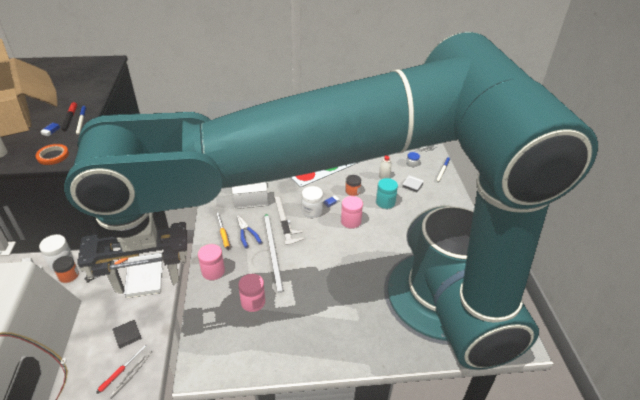

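The top view shows the pads in one row: red (325,157), green (354,157), yellow (384,157) and black (415,158). The white jar is at (299,202), the eraser at (322,206), the orange jar at (352,202), the dropper at (398,202), the blue pot at (438,202) and the chip box at (411,231).

Look-alikes are the pink jars (323,237), (179,217) and (188,268), the turquoise jar (372,235), and a white and a dark jar on the side table at (67,139) and (73,160). The row beside the eraser fits the description, and I'll confirm it in one enlarged crop.

Run:
```python
from h import *
im=cv2.imread('pics/top0.png'); c=dict(np.load('pics/top0.npz'))
cv2.imwrite('pics/crop.png',cv2.resize(im[130:265,270:500],None,fx=3.4,fy=3.4,interpolation=cv2.INTER_CUBIC))
hsv=cv2.cvtColor(im,cv2.COLOR_BGR2HSV)
def blob(name,m,box,z):
    x0,y0,x1,y1=box; mm=np.zeros(m.shape,np.uint8); mm[y0:y1,x0:x1]=m[y0:y1,x0:x1]
    n,l,s,ce=cv2.connectedComponentsWithStats(mm); i=1+np.argmax(s[1:,4]); p=ce[i]
    print(name,p.round(1),s[i],back(c,*p,z).round(4))
H,S,V=[hsv[...,i].astype(int) for i in range(3)]
sat=S>110
blob('red',sat&(V>80),(310,143,341,172),.008)
blob('green',sat&(V>60),(341,143,369,172),.008)
blob('yellow',sat&(V>80),(369,143,400,172),.008)
blob('black',(V<90),(402,145,429,172),.008)
blob('white',(V>215)&(S<40),(283,187,314,220),.075)
blob('orange',(V<75),(340,190,364,206),.05)
blob('drop',(S>120)&(V>80),(388,190,410,212),.09)
blob('blue',(S>120)&(V>60),(428,192,450,212),.034)
```

```text
red [324.3 157. ] [315 148  20  19 306] [0.5945 0.0144 0.008 ]
green [354.3 157.3] [345 149  19  18 274] [ 0.5937 -0.0797  0.008 ]
yellow [384.5 157.8] [375 149  20  19 288] [ 0.5923 -0.1749  0.008 ]
black [414.8 158.5] [406 150  19  18 272] [ 0.5903 -0.2707  0.008 ]
white [298. 201.] [289 192  19  19 292] [0.441  0.0943 0.075 ]Traceback (most recent call last):
  File "<stdin>", line 16, in <module>
  File "<stdin>", line 7, in blob
    return _wrapfunc(a, 'argmax', axis=axis, out=out, **kwds)
    return bound(*args, **kwds)
ValueError: attempt to get argmax of an empty sequence
```

View pics/crop.png

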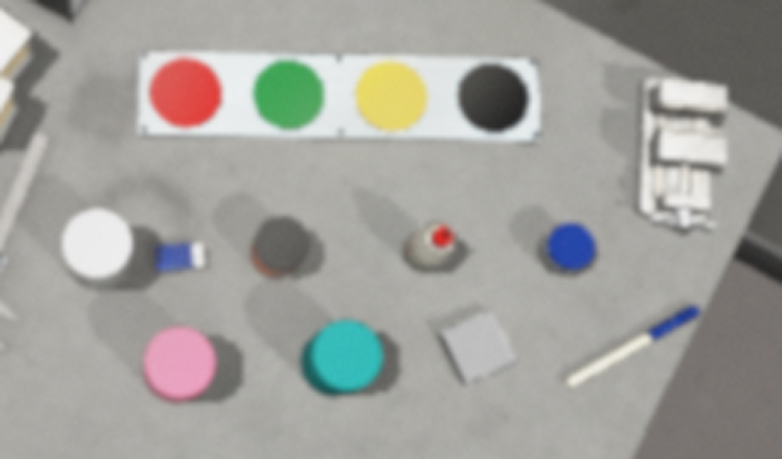

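The crop confirms the row: white jar, eraser, orange jar with a dark cap, dropper with a red nozzle, blue pot and grey chip box. The pads come out about 95 mm apart, as they should.

Run:
```python
from h import *
from scipy.spatial.transform import Rotation as R
c=dict(np.load('pics/top0.npz'))
for n,u,v,z in [('orange',352.6,202.1,.05),('drop',400,199.4,.1),('blue',437.9,202.6,.034),('chip',411,231,.014),('turq',371.6,234.6,.075),('pink',323,237,.075),('eraser',323,205.5,.012)]: print(n,back(c,u,v,z).round(4))
q=manip.observe()['tcp_rot']; print(R.from_quat(np.roll(q,-1)).as_matrix().round(3))
```

```text
orange [ 0.4426 -0.0661  0.05  ]
drop [ 0.4409 -0.1944  0.1   ]
blue [ 0.4441 -0.3257  0.034 ]
chip [ 0.3606 -0.2454  0.014 ]
turq [ 0.3439 -0.115   0.075 ]
pink [0.3373 0.0232 0.075 ]
eraser [0.4393 0.0198 0.012 ]
[[-0.    -0.926  0.377]
 [-0.001  0.377  0.926]
 [-1.     0.    -0.001]]
```

>>> servo_tool:
  plan:
    - [-1,0.045,-0.12,0,0,0,-0.047]
    - [-1,0.045,-0.12,0,0,0,-0.047]
    - [-1,0.045,-0.12,0,0,0,-0.047]
    - [-1,0.045,-0.12,0,0,0,-0.047]
    - [-1,0.045,-0.12,0,0,0,-0.047]
    - [-1,0.045,-0.12,0,0,0,-0.047]
    - [-1,0.045,-0.12,0,0,0,-0.047]
    - [-1,0.045,-0.12,0,0,0,-0.047]

```text
time: 1.1
tool_pos: [0.4271, 0.1539, 0.2361]
tcp_rot: [0.705, 0.01, 0.709, -0.01]
force: [0.9, 0.6, 0.7]
opening: 0.0933
```

>>> servo_tool:
  plan:
    - [-1,0.013,-0.04,0.02,0,0,0.009]
    - [-1,0.013,-0.04,0.02,0,0,0]
    - [-1,0,-0.04,0,0,0,0]
    - [-1,0,0,0,0,0,0]
    - [-1,0,0,0,0,0,0]
    - [-1,0,0,0,0,0,0]
    - [-1,0,0,0,0,0,0]
    - [-1,0,0,0,0,0,0]

```text
time: 2.1
tool_pos: [0.4405, 0.0898, 0.2553]
tcp_rot: [0.705, 0.002, 0.709, -0.003]
force: [0.8, -0.1, -0.4]
opening: 0.0929
```

```bash
cat >> h.py <<'E'
from scipy.spatial.transform import Rotation as Ro
def st():
    o=manip.observe(); M=Ro.from_quat(np.roll(o['tcp_rot'],-1)).as_matrix()
    print('t',round(o['time'],2),'p',o['tool_pos'].round(4),'yaw',np.degrees(np.arctan2(M[1,2],M[0,2])).round(2),'xax',M[:,0].round(4),'F',o['force'].round(1),'open',round(o['opening'],4)); return o
E
python3 - <<'E'
from h import *
st(); im,c=snap('wrist','w1'); R=cv2.Rodrigues(np.array(c['rvec'],float))[0]; print(-R.T@np.array(c['tvec']).ravel(),R.round(2),c['mtx'])
print(proj(c,[[.441,.094,.075],[.4426,-.0661,.05],[.441,-.194,.1],[.5945,.0144,.008],[.5937,-.0797,.008]]))
E
```

```text
t 2.1 p [0.4405 0.0898 0.2553] yaw -0.36 xax [-6.6e-03 -8.0e-04 -1.0e+00] F [ 0.8 -0.1 -0.4] open 0.0929
[0.44247613 0.17361684 0.39855667] [[ 1.   -0.01 -0.01]
 [-0.   -0.96  0.3 ]
 [-0.01 -0.3  -0.96]] [[285.10247232   0.         316.10475676]
 [  0.         285.10247232 197.43018708]
 [  0.           0.           1.        ]]
[[316.72090373 180.40585269]
 [318.4492877  286.09922855]
 [317.65401437 387.40508889]
 [421.54093169 221.75074976]
 [414.77658774 277.54954065]]
```

View pics/w1.png

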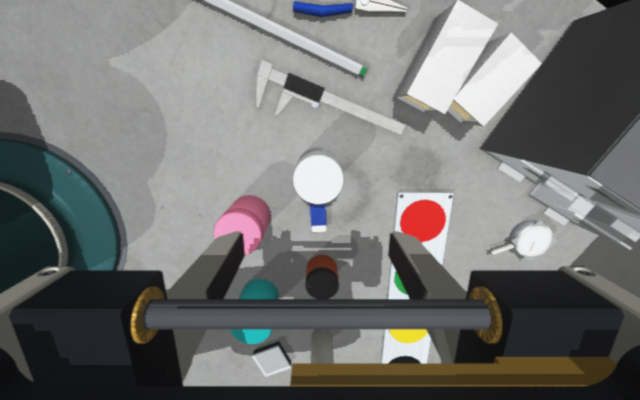

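The wrist view shows the white cap at about (318,180), the red pad at (423,220) and the eraser at (319,218). I'll measure the cap and the red pad from here.

```bash
cat >> h.py <<'E'
def blob(im,c,m,box,z):
    x0,y0,x1,y1=box; mm=np.zeros(m.shape,np.uint8); mm[y0:y1,x0:x1]=m[y0:y1,x0:x1]
    ct=max(cv2.findContours(mm,cv2.RETR_EXTERNAL,cv2.CHAIN_APPROX_NONE)[0],key=cv2.contourArea)
    e=cv2.fitEllipse(cv2.convexHull(ct)); w=[back(c,*e[0],z)]
    a=back(c,e[0][0]-e[1][0]/2,e[0][1],z); b=back(c,e[0][0]+e[1][0]/2,e[0][1],z)
    print(np.round(e[0],1),np.round(e[1],1),'->',w[0].round(4),'diam~',np.linalg.norm(a-b).round(4)); return w[0]
def hsv(im):
    h=cv2.cvtColor(im,cv2.COLOR_RGB2HSV).astype(int); return h[...,0],h[...,1],h[...,2]
E
python3 - <<'E'
from h import *
c=dict(np.load('pics/w1.npz')); im=cv2.imread('pics/w1.png')[:,:,::-1].copy(); H,S,V=hsv(im)
for t in(205,220,235): blob(im,c,(V>t)&(S<40),(285,145,350,208),.075)
blob(im,c,(S>110)&(V>80),(390,195,455,245),.008)
E
```

```text
[317.8 179. ] [48.1 49.7] -> [0.4423 0.0957 0.075 ] diam~ 0.0561
[317.8 179.1] [47.6 48.9] -> [0.4423 0.0955 0.075 ] diam~ 0.0554
[317.8 179.1] [46.5 47.5] -> [0.4422 0.0955 0.075 ] diam~ 0.0541
[422.5 220.3] [40.4 46. ] -> [0.5957 0.0166 0.008 ] diam~ 0.0592
```

>>> servo_tool:
  plan:
    - [-1,0.003,0.011,-0.08,0,-0.002,0.002]
    - [-1,0,0,-0.1,0,0,0]
    - [-1,0,0,-0.1,0,0,0]
    - [-1,0,0,-0.1,0,0,0]
    - [-1,0,0,-0.02,0,0,0]
    - [-1,0,0,0,0,0,0]
    - [-1,0,0,0,0,0,0]
    - [-1,0,0,0,0,0,0]

```text
time: 3.15
tool_pos: [0.4438, 0.0964, 0.0561]
tcp_rot: [0.71, -0.0, 0.704, 0.001]
force: [-0.7, 0.3, -0.1]
opening: 0.0934
```

Run:
```python
from h import *
st(); im,c=snap('wrist','w2'); H,S,V=hsv(im)
```

```text
t 3.15 p [0.4438 0.0964 0.0561] yaw 0.05 xax [ 8.2e-03  6.0e-04 -1.0e+00] F [-0.7  0.3 -0.1] open 0.0934
```

View pics/w2.png

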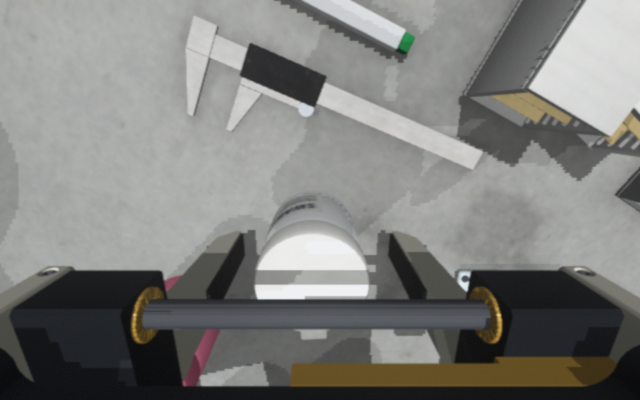

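The jaws straddle the white jar, centred within a millimetre or two. Closing.

>>> servo_tool:
  plan:
    - [1,0,0,0,0,0.0026,0]
    - [1,0,0,0,0,0,0]
    - [1,0,0,0,0,0,0]
    - [1,0,0,0,0,0,0]
    - [1,0,0,0,0,0,0]
    - [1,0,0,0,0,0,0]
    - [1,0,0,0,0,0,0]
    - [1,0,0,0,0,0,0]

```text
time: 4.2
tool_pos: [0.4444, 0.0965, 0.0573]
tcp_rot: [0.708, -0.0, 0.707, 0.001]
force: [-1.3, -1.5, 1.1]
opening: 0.0598
```

>>> servo_tool:
  plan:
    - [1,0,0,0.06,0,0,0]
    - [1,0,0,0.07,0,0,0]
    - [1,0.04,-0.04,0.04,0,0,0]
    - [1,0.065,-0.075,0,0,0,0]
    - [1,0.065,-0.075,0,0,0,0]
    - [1,0.065,-0.075,0,0,0,0]
    - [1,0.05,-0.06,0,0,0,0]
    - [1,0,0,0,0,0,0]

```text
time: 5.2
tool_pos: [0.59, -0.0716, 0.1439]
tcp_rot: [0.707, -0.001, 0.707, 0.001]
force: [-0.7, 0.7, -0.7]
opening: 0.0594
```

Run:
```python
from h import *
st(); snap('wrist','w3')
```

```text
t 5.2 p [ 0.59   -0.0716  0.1439] yaw 0.15 xax [ 5.e-04  8.e-04 -1.e+00] F [-0.7  0.7 -0.7] open 0.0594
```

View pics/w3.png

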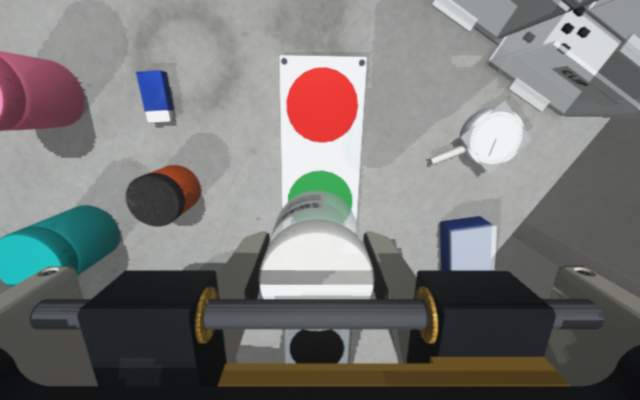

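The jar is held upright. The red pad is at (322,104), the orange jar's cap at (157,199), and the eraser is unmoved.

Run:
```python
from h import *
c=dict(np.load('pics/w3.npz')); im=cv2.imread('pics/w3.png')[:,:,::-1].copy(); H,S,V=hsv(im)
print('red');blob(im,c,(S>150)&(V>120),(270,50,375,155),.008)
print('cap');blob(im,c,(V<95)&(S<90),(120,160,183,230),.05)
for p in ([281,56],[367,56],[283,190],[361,190]): print(back(c,*p,.006).round(4))
print('green x edges',back(c,288,191,.008),back(c,353,191,.008))
```

```text
red
[321.6 104.5] [69.7 73.6] -> [0.5958 0.0164 0.008 ] diam~ 0.0649
cap
[154.9 199.4] [51.1 59.8] -> [ 0.4503 -0.0635  0.05  ] diam~ 0.0445
[0.5591 0.0575 0.006 ]
[0.6361 0.0578 0.006 ]
[ 0.5571 -0.067   0.006 ]
[ 0.6369 -0.0667  0.006 ]
green x edges [ 0.56234332 -0.06747591  0.008     ] [ 0.6285107  -0.06726835  0.008     ]
```

>>> servo_tool:
  plan:
    - [1,0.01,-0.014,-0.01,0,0,0]
    - [1,0,0,-0.05,0,0,0]
    - [1,0,0,-0.05,0,0,0]
    - [1,0,0,-0.03,0,0,0]
    - [1,0,0,0,0,0,0]
    - [1,0,0,0,0,0,0]
    - [1,0,0,0,0,0,0]
    - [1,0,0,0,0,0,0]

```text
time: 6.25
tool_pos: [0.5944, -0.0757, 0.0742]
tcp_rot: [0.709, -0.002, 0.706, 0.003]
force: [-0.0, 0.9, -0.4]
opening: 0.0596
```

>>> servo_tool:
  plan:
    - [1,0.001,-0.006,-0.008,0,0,0]
    - [1,0,0,-0.006,0,0,0]
    - [1,0,0,-0.002,0,0,0]
    - [1,0,0,-0.001,0,0,0]
    - [1,0,0,0,0,0,0]
    - [1,0,0,0,0,0,0]
    - [1,0,0,0,0,0,0]
    - [1,0,0,0,0,0,0]

```text
time: 7.25
tool_pos: [0.5951, -0.079, 0.0656]
tcp_rot: [0.709, -0.002, 0.705, 0.003]
force: [-0.0, 0.1, -0.8]
opening: 0.0594
```

>>> servo_tool:
  plan:
    - [1,0,0,-0.001,0,0,0]
    - [-1,0,0,0,0,0,0]
    - [-1,0,0,0,0,0,0]
    - [-1,0,0,0,0,0,0]
    - [-1,0,0,0,0,0,0]
    - [-1,0,0,0.08,0,0,0]
    - [-1,0,0,0.1,0,0,0]
    - [-1,0,0,0.1,0,0,0]

```text
time: 8.25
tool_pos: [0.593, -0.0787, 0.2045]
tcp_rot: [0.706, -0.002, 0.708, 0.003]
force: [1.1, -0.4, 0.7]
opening: 0.0931
```

>>> servo_tool:
  plan:
    - [-1,-0.08,0.01,0,0,0,0]
    - [-1,-0.08,0.01,0,0,0,0]
    - [-1,-0.08,0.01,0,0,0,0]
    - [-1,-0.06,0,0,0,0,0]
    - [-1,0,0,0,0,0,0]
    - [-1,0,0,0,0,0,0]
    - [-1,0,0,0,0,0,0]
    - [-1,0,0,0,0,0,0]

```text
time: 9.25
tool_pos: [0.4416, -0.0635, 0.2094]
tcp_rot: [0.709, -0.002, 0.705, 0.003]
force: [0.6, 0.5, 0.7]
opening: 0.0932
```

Run:
```python
from h import *
st(); im,c=snap('wrist','w4')
```

```text
t 9.25 p [ 0.4416 -0.0635  0.2094] yaw 0.4 xax [ 5.6e-03  3.0e-04 -1.0e+00] F [0.6 0.5 0.7] open 0.0932
```

View pics/w4.png

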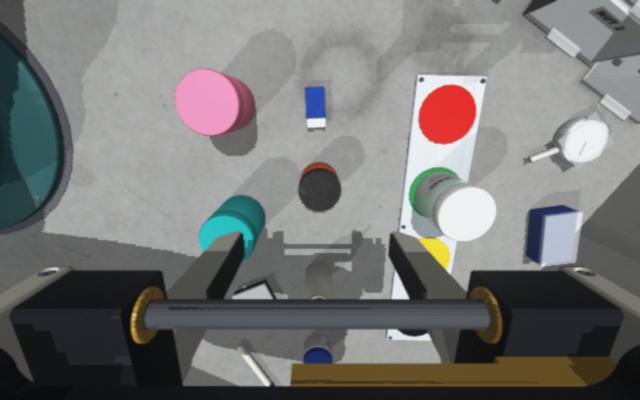

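The white jar stands on green with its cap at (466,211). The orange cap is at (319,190), between the jaws, and its neighbours are clear. I'll measure the cap and check where the white jar sits.

Run:
```python
from h import *
c=dict(np.load('pics/w4.npz')); im=cv2.imread('pics/w4.png')[:,:,::-1].copy(); H,S,V=hsv(im)
print('cap');blob(im,c,(V<95)&(S<110),(290,160,350,220),.05); print(back(c,319,189.5,.05))
print('red');blob(im,c,(S>150)&(V>120),(410,80,485,150),.008)
print('white');blob(im,c,(V>220)&(S<30),(430,178,500,245),.083)
```

```text
cap
[319.1 189.5] [42.2 42.8] -> [ 0.4468 -0.0643  0.05  ] diam~ 0.0465
[ 0.44666351 -0.06427744  0.05      ]
red
[447. 114.] [52.9 61.3] -> [0.5955 0.0161 0.008 ] diam~ 0.0618
white
[464.7 215.9] [49.5 67.1] -> [ 0.5941 -0.082   0.083 ] diam~ 0.0504
```

>>> servo_tool:
  plan:
    - [-1,0.008,-0.002,-0.05,0,0.0015,-0.002]
    - [-1,0,0,-0.1,0,0,0]
    - [-1,0,0,-0.1,0,0,0]
    - [-1,0,0,-0.08,0,0,0]
    - [-1,0,0,-0.016,0,0,0]
    - [-1,0,0,0,0,0,0]
    - [-1,0,0,0,0,0,0]
    - [-1,0,0,0,0,0,0]

```text
time: 10.3
tool_pos: [0.4484, -0.0648, 0.0358]
tcp_rot: [0.709, -0.001, 0.705, 0.0]
force: [0.9, 0.2, 0.3]
opening: 0.093
```

>>> servo_tool:
  plan:
    - [1,-0.003,0,0,0,0.0015,0]
    - [1,0,0,0,0,0,0]
    - [1,0,0,0,0,0,0]
    - [1,0,0,0,0,0,0]
    - [1,0,0,0,0,0,0]
    - [1,0,0,0,0,0,0]
    - [1,0,0,0,0,0,0]
    - [1,0,0,0,0,0,0]

```text
time: 11.3
tool_pos: [0.4475, -0.0649, 0.0373]
tcp_rot: [0.708, -0.001, 0.706, -0.0]
force: [-0.8, 0.1, 1.1]
opening: 0.048
```

>>> servo_tool:
  plan:
    - [1,0,0,0.06,0,0,0]
    - [1,0,0,0.07,0,0,0]
    - [1,0.03,-0.02,0.04,0,0,0]
    - [1,0.065,-0.05,0,0,0,0]
    - [1,0.065,-0.05,0,0,0,0]
    - [1,0.065,-0.05,0,0,0,0]
    - [1,0.066,-0.048,0,0,0,0]
    - [1,0,0,0,0,0,0]

```text
time: 12.3
tool_pos: [0.5964, -0.1772, 0.1234]
tcp_rot: [0.707, -0.001, 0.707, 0.0]
force: [0.1, 0.5, -2.3]
opening: 0.0477
```

Run:
```python
from h import *
st(); snap('top','t2'); snap('wrist','w5')
a=cv2.imread('pics/t2.png')[130:265,270:500]; a=cv2.resize(a,None,fx=2.8,fy=2.8,interpolation=cv2.INTER_CUBIC); b=cv2.imread('pics/w5.png')
b=cv2.resize(b,(a.shape[1],int(400*a.shape[1]/640)));cv2.imwrite('pics/m5.png',np.vstack([a,b][1:]+[]) if a.shape[0]+b.shape[0]<0 else np.vstack([cv2.resize(a,(480,282)),cv2.resize(b,(480,300))]))
```

```text
t 12.3 p [ 0.5964 -0.1772  0.1234] yaw 0.1 xax [ 9.e-04 -6.e-04 -1.e+00] F [ 0.1  0.5 -2.3] open 0.0477
```

View pics/m5.png

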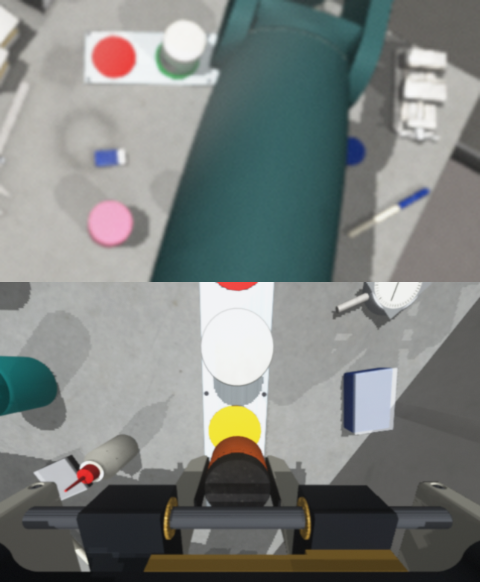

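The orange jar is held upright above yellow. Strip mid-screws are at (276,148) and (352,148) in w5 and the white cap is at (316,87).

Run:
```python
from h import *
c=dict(np.load('pics/w5.npz')); im=cv2.imread('pics/w5.png')[:,:,::-1].copy(); H,S,V=hsv(im)
a,b=back(c,276,148,.006),back(c,352,148,.006); print(a,b,(a+b)/2)
m=(S>130)&(V>120)&(H>20)&(H<38); ys,xs=np.nonzero(m)
for r in (175,185,195,205): x=xs[ys==r]; x=x[(x>250)&(x<380)]; p,q=back(c,x.min(),r,.008),back(c,x.max()+1,r,.008); print(r,p.round(4),q.round(4),((p+q)/2).round(4))
print('yellow top y',back(c,314,ys[(xs>300)&(xs<330)].min(),.008))
blob(im,c,(V>215)&(S<30),(262,30,370,142),.083)
```

```text
[ 0.55994228 -0.12663563  0.006     ] [ 0.62898894 -0.12644522  0.006     ] [ 0.59446561 -0.12654043  0.006     ]
175 [ 0.5704 -0.1512  0.008 ] [ 0.6167 -0.1511  0.008 ] [ 0.5936 -0.1512  0.008 ]
185 [ 0.5636 -0.1608  0.008 ] [ 0.6236 -0.1607  0.008 ] [ 0.5936 -0.1607  0.008 ]
195 [ 0.5613 -0.1706  0.008 ] [ 0.6258 -0.1704  0.008 ] [ 0.5936 -0.1705  0.008 ]
205 [ 0.561  -0.1806  0.008 ] [ 0.6261 -0.1804  0.008 ] [ 0.5936 -0.1805  0.008 ]
yellow top y [ 0.594481  -0.1417803  0.008    ]
[313.3  71.1] [108.2 154.1] -> [ 0.5944 -0.0713  0.083 ] diam~ 0.0642
```

>>> servo_tool:
  plan:
    - [1,-0.006,0.004,-0.02,0,0,0]
    - [1,0,0,-0.06,0,0,0]
    - [1,0,0,-0.05,0,0,0]
    - [1,0,0,-0.018,0,0,0]
    - [1,0,0,0,0,0,0]
    - [1,0,0,0,0,0,0]
    - [1,0,0,0,0,0,0]
    - [1,0,0,0,0,0,0]

```text
time: 13.4
tool_pos: [0.5895, -0.1709, 0.0499]
tcp_rot: [0.709, -0.002, 0.705, 0.001]
force: [0.2, -0.7, -0.9]
opening: 0.0477
```

>>> servo_tool:
  plan:
    - [1,0.008,-0.009,0,0,0,0]
    - [1,0,0,-0.005,0,0.001,0]
    - [1,0,0,-0.002,0,0,0]
    - [1,0,0,-0.001,0,0,0]
    - [1,0,0,0,0,0,0]
    - [1,0,0,0,0,0,0]
    - [1,0,0,0,0,0,0]
    - [1,0,0,0,0,0,0]

```text
time: 14.4
tool_pos: [0.5939, -0.1759, 0.0459]
tcp_rot: [0.708, -0.002, 0.707, 0.001]
force: [1.0, 0.2, -1.2]
opening: 0.0476
```

>>> servo_tool:
  plan:
    - [1,0,0,-0.001,0,0,0]
    - [-1,0,0,0,0,0,0]
    - [-1,0,0,0,0,0,0]
    - [-1,0,0,0,0,0,0]
    - [-1,0,0,0,0,0,0]
    - [-1,0,0,0.1,0,0,0]
    - [-1,0,0,0.12,0,0,0]
    - [-1,0,0,0.12,0,0,0]

```text
time: 15.4
tool_pos: [0.5914, -0.1751, 0.2148]
tcp_rot: [0.705, -0.001, 0.709, 0.002]
force: [1.2, 0.1, 0.4]
opening: 0.0936
```

>>> servo_tool:
  plan:
    - [-1,-0.08,-0.01,0.02,0,0,0]
    - [-1,-0.08,-0.01,0,0,0,0]
    - [-1,-0.08,-0.01,0,0,0,0]
    - [-1,-0.05,-0.007,0,0,0,0]
    - [-1,0,0,0,0,0,0]
    - [-1,0,0,0,0,0,0]
    - [-1,0,0,0,0,0,0]
    - [-1,0,0,0,0,0,0]

```text
time: 16.4
tool_pos: [0.4452, -0.194, 0.2316]
tcp_rot: [0.708, -0.003, 0.706, 0.001]
force: [-0.4, -0.1, -0.2]
opening: 0.093
```

Run:
```python
from h import *
st(); im,c=snap('wrist','w6')
```

```text
t 16.4 p [ 0.4452 -0.194   0.2316] yaw 0.32 xax [ 0.0029 -0.0025 -1.    ] F [-0.4 -0.1 -0.2] open 0.093
```

View pics/w6.png

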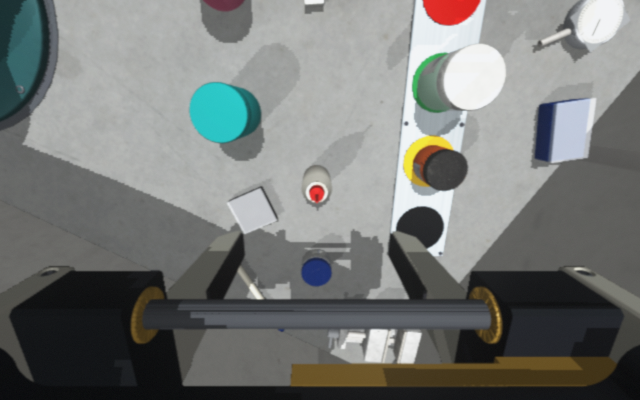

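The dropper's nozzle is at (316,196), the blue cap at (317,271) and the chip box at (252,209). The white and orange jars stand on green and yellow.

Run:
```python
from h import *
c=dict(np.load('pics/w6.npz')); im=cv2.imread('pics/w6.png')[:,:,::-1].copy(); H,S,V=hsv(im)
print('shoulder',back(c,316.5,191,.07),'tip',back(c,316,199,.105))
red=(S>120)&(V>100)&((H<8)|(H>172)); ys,xs=np.nonzero(red[170:215,300:335]); print(xs.min()+300,xs.max()+300,ys.min()+170,ys.max()+170)
print('red at collar',back(c,xs.mean()+300,ys.mean()+170,.084))
print('chip corners',[back(c,*p,.014).round(3)[:2] for p in([228,203],[262,187],[276,215],[245,233])])
print('blue');blob(im,c,(S>110)&(H>100)&(H<130),(295,250,340,295),.034)
print('white');blob(im,c,(V>215)&(S<30),(436,38,512,115),.083)
print('orange');blob(im,c,(V<85)&(S<110),(424,145,470,192),.058)
print('black');blob(im,c,(V<75),(392,203,446,247),.008)
```

```text
shoulder [ 0.44704578 -0.19760613  0.07      ] tip [ 0.44635166 -0.19580567  0.105     ]
310 323 186 202
red at collar [ 0.44679298 -0.19597647  0.084     ]
chip corners [array([ 0.33 , -0.231]), array([ 0.376, -0.209]), array([ 0.393, -0.248]), array([ 0.349, -0.274])]
blue
[316.  271.9] [27.6 29.3] -> [ 0.4474 -0.3226  0.034 ] diam~ 0.0376
white
[468.4  68.9] [68.3 82.3] -> [ 0.5891 -0.0735  0.083 ] diam~ 0.0645
orange
[444.6 169.4] [39.4 44.2] -> [ 0.5918 -0.1749  0.058 ] diam~ 0.0447
black
[419.5 227.4] [40.1 46.2] -> [ 0.5916 -0.2676  0.008 ] diam~ 0.056
```

>>> servo_tool:
  plan:
    - [-1,0.003,-0.004,-0.04,0,0.001,-0.001]
    - [-1,0,0,-0.09,0,0,0]
    - [-1,0,0,-0.1,0,0,0]
    - [-1,0,0,-0.09,0,0,0]
    - [-1,0,0,-0.03,0,0,0]
    - [-1,0,0,0,0,0,0]
    - [-1,0,0,0,0,0,0]
    - [-1,0,0,0,0,0,0]

```text
time: 17.45
tool_pos: [0.4467, -0.1958, 0.049]
tcp_rot: [0.707, -0.002, 0.707, -0.0]
force: [0.3, 0.7, 0.3]
opening: 0.0932
```

>>> servo_tool:
  plan:
    - [-1,0,0,0.01,0,0,0]
    - [1,0,0,0,0,0,0]
    - [1,0,0,0,0,0,0]
    - [1,0,0,0,0,0,0]
    - [1,0,0,0,0,0,0]
    - [1,0,0,0,0,0,0]
    - [1,0,0,0,0,0,0]
    - [1,0,0,0,0,0,0]

```text
time: 18.45
tool_pos: [0.4476, -0.1962, 0.0563]
tcp_rot: [0.708, -0.002, 0.706, -0.001]
force: [-0.4, 0.3, 1.0]
opening: 0.0352
```

>>> servo_tool:
  plan:
    - [1,0,0,0.06,0,0,0]
    - [1,0,0,0.1,0,0,0]
    - [1,0,0.06,0.08,0,0,0]
    - [1,0.02,0.1,0.02,0,0,0]
    - [1,0.07,0.1,0,0,0,0]
    - [1,0.1,0.08,0,0,0,0]
    - [1,0.1,0.06,0,0,0,0]
    - [1,0,0,0,0,0,0]

```text
time: 19.45
tool_pos: [0.5932, 0.0097, 0.1903]
tcp_rot: [0.708, -0.001, 0.706, -0.001]
force: [-0.3, 0.4, -1.1]
opening: 0.0348
```

Run:
```python
from h import *
st(); im,c=snap('wrist','w7')
```

```text
t 19.45 p [0.5932 0.0097 0.1903] yaw 0.02 xax [ 0.0032 -0.0031 -1.    ] F [-0.3  0.4 -1.1] open 0.0348
```

View pics/w7.png

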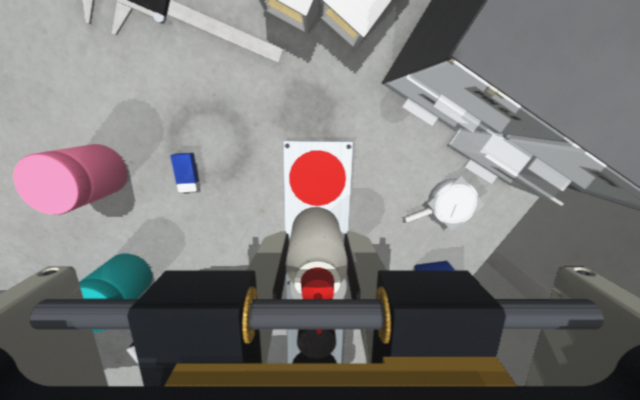

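The dropper is held upright. The red pad is at (317,179).

Run:
```python
from h import *
c=dict(np.load('pics/w7.npz')); im=cv2.imread('pics/w7.png')[:,:,::-1].copy(); H,S,V=hsv(im)
print('red');blob(im,c,(S>150)&(V>120),(285,145,350,207),.008)
for p in ([284,142],[353,141]): print(back(c,*p,.006).round(4))
print('cab',[back(c,385,80,z).round(3) for z in(.0,.1,.15)], [back(c,566,202,z).round(3) for z in(.02,.1)])
```

```text
red
[317.  177.6] [53.9 55.2] -> [0.5958 0.0163 0.008 ] diam~ 0.0631
[0.5583 0.0572 0.006 ]
[0.6365 0.0584 0.006 ]
cab [array([0.669, 0.123, 0.   ]), array([0.647, 0.114, 0.1  ]), array([0.635, 0.11 , 0.15 ])] [array([ 0.885, -0.01 ,  0.02 ]), array([0.811, 0.017, 0.1  ])]
```

>>> servo_tool:
  plan:
    - [1,0.005,0.011,-0.03,0,0.001,0]
    - [1,0,0,-0.08,0,0,0]
    - [1,0,0,-0.08,0,0,0]
    - [1,0,0,-0.035,0,0,0]
    - [1,0,0,0,0,0,0]
    - [1,0,0,0,0,0,0]
    - [1,0,0,0,0,0,0]
    - [1,0,0,0,0,0,0]

```text
time: 20.5
tool_pos: [0.5927, 0.0116, 0.0782]
tcp_rot: [0.709, 0.0, 0.705, -0.003]
force: [0.5, -0.1, -0.5]
opening: 0.0355
```

>>> servo_tool:
  plan:
    - [1,0.006,0.008,-0.01,0,0.0015,0.002]
    - [1,0,0,-0.01,0,0,0]
    - [1,0,0,-0.004,0,0,0]
    - [1,0,0,-0.002,0,0,0]
    - [1,0,0,0,0,0,0]
    - [1,0,0,0,0,0,0]
    - [1,0,0,0,0,0,0]
    - [1,0,0,0,0,0,0]

```text
time: 21.5
tool_pos: [0.5962, 0.016, 0.0648]
tcp_rot: [0.708, -0.002, 0.706, -0.001]
force: [0.5, 0.2, -1.2]
opening: 0.0353
```

>>> servo_tool:
  plan:
    - [1,0,0,-0.001,0,0,0]
    - [-1,0,0,0,0,0,0]
    - [-1,0,0,0,0,0,0]
    - [-1,0,0,0,0,0,0]
    - [-1,0,0,0,0,0,0]
    - [-1,0,0,0.1,0,0,0]
    - [-1,0,0,0.12,0,0,0]
    - [-1,0,0,0.12,0,0,0]

```text
time: 22.5
tool_pos: [0.5935, 0.016, 0.2335]
tcp_rot: [0.705, -0.002, 0.71, -0.001]
force: [0.1, -0.5, 0.4]
opening: 0.0926
```

>>> servo_tool:
  plan:
    - [-1,-0.04,-0.06,0.02,0,0,0]
    - [-1,-0.05,-0.1,0,0,0,0]
    - [-1,-0.06,-0.11,0,0,0,0]
    - [-1,-0.06,-0.12,0,0,0,0]
    - [-1,-0.06,-0.12,0,0,0,0]
    - [-1,-0.02,-0.12,0,0,0,0]
    - [-1,0,-0.03,0,0,0,0]
    - [-1,0,0,0,0,0,0]

```text
time: 23.5
tool_pos: [0.4494, -0.3109, 0.2508]
tcp_rot: [0.708, -0.003, 0.706, -0.001]
force: [-0.5, 0.8, -0.8]
opening: 0.093
```

Run:
```python
from h import *
st(); im,c=snap('wrist','w8')
```

```text
t 23.5 p [ 0.4494 -0.3109  0.2508] yaw 0.22 xax [ 0.0035 -0.0055 -1.    ] F [-0.5  0.8 -0.8] open 0.093
```

View pics/w8.png

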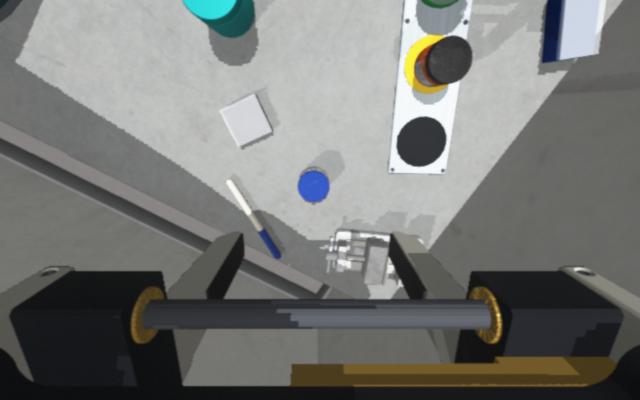

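The blue cap is at (313,186), the black pad at (422,142), the pen runs (230,180)–(278,257), and the fixture's nearest edge is at about (335,232).

Run:
```python
from h import *
c=dict(np.load('pics/w8.npz')); im=cv2.imread('pics/w8.png')[:,:,::-1].copy(); H,S,V=hsv(im)
print('blue');blob(im,c,(S>110)&(H>100)&(H<130),(290,160,340,210),.034)
print('black');blob(im,c,(V<75),(392,112,450,170),.008)
print('pen',back(c,230,180,.01),back(c,278,257,.01))
print('fixt',[back(c,*p,z).round(3) for p in([335,230],[405,245]) for z in(.0,.08)])
print('yellow'); print('end corners',back(c,388,172,.006),back(c,446,172,.006))
```

```text
blue
[313.2 185.8] [30.7 31. ] -> [ 0.4475 -0.324   0.034 ] diam~ 0.0401
black
[420.9 141.2] [44.7 50.4] -> [ 0.5913 -0.2688  0.008 ] diam~ 0.06
pen [ 0.33229652 -0.32259022  0.01      ] [ 0.39438969 -0.44195961  0.01      ]
fixt [array([ 0.48 , -0.402,  0.   ]), array([ 0.474, -0.366,  0.08 ]), array([ 0.588, -0.427,  0.   ]), array([ 0.56 , -0.386,  0.08 ])]
yellow
end corners [ 0.5511441  -0.31135461  0.006     ] [ 0.6318527  -0.31104656  0.006     ]
```

>>> servo_tool:
  plan:
    - [-1,-0.004,-0.026,-0.05,0.0015,0.001,-0.001]
    - [-1,0,0,-0.1,0,0,0]
    - [-1,0,0,-0.1,0,0,0]
    - [-1,0,0,-0.1,0,0,0]
    - [-1,0,0,-0.06,0,0,0]
    - [-1,0,0,-0.01,0,0,0]
    - [-1,0,0,0,0,0,0]
    - [-1,0,0,0,0,0,0]

```text
time: 24.55
tool_pos: [0.4479, -0.3165, 0.0296]
tcp_rot: [0.707, -0.003, 0.708, 0.004]
force: [0.1, 0.1, -0.1]
opening: 0.0931
```

>>> servo_tool:
  plan:
    - [-1,0,-0.015,-0.003,0,0,0]
    - [-1,0,0,0,0,0,0]
    - [1,0,0,0,0,0,0]
    - [1,0,0,0,0,0,0]
    - [1,0,0,0,0,0,0]
    - [1,0,0,0,0,0,0]
    - [1,0,0,0,0,0,0]
    - [1,0,0,0,0,0,0]

```text
time: 25.55
tool_pos: [0.4489, -0.3254, 0.0306]
tcp_rot: [0.708, -0.004, 0.706, 0.004]
force: [-0.5, -0.8, 1.1]
opening: 0.0414
```

>>> servo_tool:
  plan:
    - [1,0,0,0.06,0,0,0]
    - [1,0,0,0.07,0,0,0]
    - [1,0.03,0.01,0.04,0,0,0]
    - [1,0.065,0.025,0,0,0,0]
    - [1,0.065,0.025,0,0,0,0]
    - [1,0.065,0.025,0,0,0,0]
    - [1,0.06,0.025,0,0,0,0]
    - [1,0,0,0,0,0,0]

```text
time: 26.55
tool_pos: [0.595, -0.268, 0.1179]
tcp_rot: [0.708, -0.004, 0.707, 0.003]
force: [-0.4, -0.1, -0.4]
opening: 0.0413
```

Run:
```python
from h import *
st(); im,c=snap('wrist','w9')
```

```text
t 26.55 p [ 0.595  -0.268   0.1179] yaw 0.56 xax [ 1.3e-03 -4.0e-04 -1.0e+00] F [-0.4 -0.1 -0.4] open 0.0413
```

View pics/w9.png

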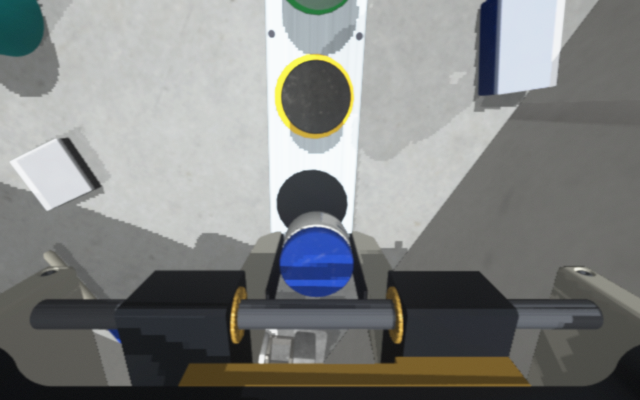

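The blue pot is held upright. The orange jar sits concentric on yellow at (314,95), and the black pad shows at about (312,203).

Run:
```python
from h import *
c=dict(np.load('pics/w9.npz')); im=cv2.imread('pics/w9.png')[:,:,::-1].copy(); H,S,V=hsv(im)
for r in (185,195,203): x=np.nonzero((V<80)[r,250:370])[0]+250; p,q=back(c,x.min(),r,.008),back(c,x.max()+1,r,.008); print(p.round(4),q.round(4),((p+q)/2).round(4))
print('far edge',back(c,312,170,.008)); print('mid',(back(c,271,34,.006)+back(c,359,36,.006))/2)
H,S,V=hsv(im); print('yellow');blob(im,c,((S>130)&(H>18)&(H<38)),(270,50,360,142),.008); print('ocap');blob(im,c,(V<90)&(S<110),(275,52,355,137),.058)
```

```text
[ 0.5655 -0.2512  0.008 ] [ 0.6187 -0.2506  0.008 ] [ 0.5921 -0.2509  0.008 ]
[ 0.5606 -0.2608  0.008 ] [ 0.6227 -0.2602  0.008 ] [ 0.5917 -0.2605  0.008 ]
[ 0.5604 -0.2686  0.008 ] [ 0.624 -0.268  0.008] [ 0.5922 -0.2683  0.008 ]
far edge [ 0.59197582 -0.23690082  0.008     ]
mid [ 0.59368312 -0.12798578  0.006     ]
yellow
[313.8  95.8] [77.8 83.4] -> [ 0.5931 -0.1737  0.008 ] diam~ 0.0651
ocap
[315.7  96.4] [66.9 72.5] -> [ 0.5946 -0.1762  0.058 ] diam~ 0.045
```

>>> servo_tool:
  plan:
    - [1,-0.005,-0.007,-0.02,0,0,-0.002]
    - [1,0,0,-0.06,0,0,0]
    - [1,0,0,-0.05,0,0,0]
    - [1,0,0,-0.016,0,0,0]
    - [1,0,0,0,0,0,0]
    - [1,0,0,0,0,0,0]
    - [1,0,0,0,0,0,0]
    - [1,0,0,0,0,0,0]

```text
time: 27.6
tool_pos: [0.5881, -0.2753, 0.0442]
tcp_rot: [0.708, -0.0, 0.706, -0.001]
force: [0.6, -0.9, -1.1]
opening: 0.0417
```

>>> servo_tool:
  plan:
    - [1,0.008,0.008,0,0,0,0]
    - [1,0,0,-0.006,0,0.001,0]
    - [1,0,0,-0.003,0,0,0]
    - [1,0,0,-0.001,0,0,0]
    - [1,0,0,0,0,0,0]
    - [1,0,0,0,0,0,0]
    - [1,0,0,0,0,0,0]
    - [1,0,0,0,0,0,0]

```text
time: 28.6
tool_pos: [0.5927, -0.2709, 0.0392]
tcp_rot: [0.707, -0.0, 0.707, -0.001]
force: [-0.1, -0.5, -0.6]
opening: 0.0414
```

Open, lift and swing aside so the top camera has a clear view.

>>> servo_tool:
  plan:
    - [1,0,0,-0.001,0,0,0]
    - [-1,0,0,0,0,0,0]
    - [-1,0,0,0,0,0,0]
    - [-1,0,0,0,0,0,0]
    - [-1,0,0,0,0,0,0]
    - [-1,0,0,0.1,0,0,0]
    - [-1,0,0,0.12,0,0,0]
    - [-1,0,0,0.12,0,0,0]

```text
time: 29.6
tool_pos: [0.5902, -0.2698, 0.2077]
tcp_rot: [0.704, 0.001, 0.71, -0.0]
force: [0.9, -0.4, 1.4]
opening: 0.0926
```

>>> servo_tool:
  plan:
    - [-1,-0.08,0.03,0.06,0,0,0]
    - [-1,-0.08,0.1,0,0,0,0]
    - [-1,-0.06,0.12,0,0,0,0]
    - [-1,-0.04,0.12,0,0,0,0]
    - [-1,-0.02,0.12,0,0,0,0]
    - [-1,0,0.12,0,0,0,0]
    - [-1,0,0.12,0,0,0,0]
    - [-1,0,0.12,0,0,0,0]

```text
time: 30.6
tool_pos: [0.4477, 0.1568, 0.2458]
tcp_rot: [0.709, 0.003, 0.705, -0.004]
force: [0.4, -0.3, 0.4]
opening: 0.0927
```

>>> servo_tool:
  plan:
    - [-1,-0.02,0.12,0,0,0,0]
    - [-1,-0.02,0.12,0,0,0,0]
    - [-1,-0.02,0.1,0,0,0,0]
    - [-1,-0.02,0.1,0,0,0,0]
    - [-1,0,0.06,0,0,0,0]
    - [-1,0,0,0,0,0,0]
    - [-1,0,0,0,0,0,0]
    - [-1,0,0,0,0,0,0]

```text
time: 31.6
tool_pos: [0.4036, 0.4168, 0.2461]
tcp_rot: [0.71, 0.001, 0.705, -0.002]
force: [-0.6, -0.8, 0.1]
opening: 0.0927
```

Run:
```python
from h import *
st(); im,c=snap('top','t9')
cv2.imwrite('pics/crop9.png',cv2.resize(im[130:265,270:500,::-1],None,fx=3.4,fy=3.4,interpolation=cv2.INTER_CUBIC))
P=[('drop tip',[.5952,.0152,.113]),('white',[.5946,-.0797,.083]),('orange',[.593,-.1747,.058]),('blue',[.592,-.2697,.042])]
for n,p in P: print(n,((proj(c,[p])[0]-[270,130])*3.4).round(0))
```

```text
t 31.6 p [0.4036 0.4168 0.2461] yaw -0.21 xax [ 0.007  -0.0011 -1.    ] F [-0.6 -0.8  0.1] open 0.0927
drop tip [189.  53.]
white [297.  65.]
orange [401.  77.]
blue [502.  84.]
```

View pics/crop9.png

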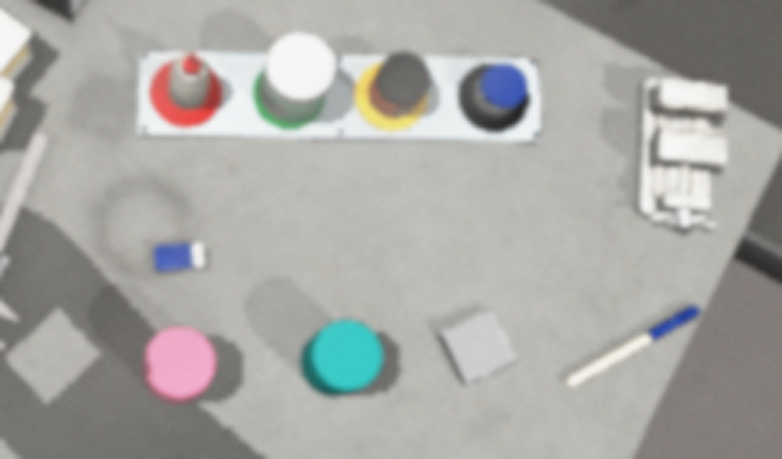

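Each cap lies within about 1 mm (2–3 crop px) of where a centred container should appear: white (300,67), orange (403,80), blue (504,86). The nozzle is at about (190,60). The eraser (180,257) and chip box (478,346) are where they were at the start. Handing in.

```bash
python3 -c "
from station import manip; print(manip.sign_off())"
```

```text
the job is handed in; nothing more can be done
None
```

All four containers are upright on the pads in falling height order: dropper bottle on red, white jar on green, orange jar on yellow and blue pot on black. I handed the job in at about 32 s of the 109 s allowed.

- **Centring:** in the last top view, the three jar caps lay within about 1 mm (2–3 enlarged pixels) of where a centred container should show. The dropper's nozzle tip was a few pixels off and blurred, so I only judged it by eye. I didn't check the dropper or the blue pot from close up after releasing them.
- **Bystanders:** the eraser and chip box appear unmoved.
- **Forces:** the readings after each move stayed below about 3 N.
- **Disagreements:** the top and wrist cameras differed by about 2 mm on pad positions and up to 6 mm on the orange jar's starting point. I averaged the pad positions and measured the jar again from above before gripping. One automatic wrist-camera fit put the white jar about 6–8 mm off the pad centre, because its cap blended into the pale strip. I ignored that fit, and the top view shows the jar centred.

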